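# Take the top bowl off the nest and set it on the lazy susan

### The arm

A 6-joint arm with a two-finger parallel gripper is mounted at the origin on the work surface. World frame = base frame: x ahead of the robot, y to its left, z up, the work surface at z = 0. Lengths are in mm, angles in rad, forces in N, time in s.
With the tool pointing down it reaches from about 350 to 875 mm from the base axis. Payload 4.2 kg.
Tool frame: the origin (TCP) lies on the centre line of the jaws, within the pads' length; the fingertips stand 11 mm ahead of it and the grasp point (between the pads) lies 8 mm behind it (arm.finger_overhang is the distance from the TCP to the fingertips, in mm); x points along the fingers, y is the direction in which the jaws open and shut, and the axes are right-handed (so a half turn about x gives the same grasp; the last joint's range is limited). The gripper opens to 85 mm and grips with 20 to 120 N. Pads are 22 mm wide; open, the fingers measure 114 mm over their backs; the gripper's body (76 mm by 85 mm) begins 54 mm behind the grasp point. The pads swing forward as they close: fully open they stand 13 mm farther back than shut.
Start: joints at [1.592, 0.385, 0.008, 0, -1.194, -0.259], TCP at [147.197, 607.398, 242.312] pointing down, gripper open.
Joint ranges: [-3.14, 3.14], [-1.21, 2.06], [-1.07, 1.41], [-3.16, 2.05], [-2.99, -0.16], [-3.1, 3.1]. Speed limits (rad/s): [2.79, 2.79, 3.14, 3.14, 3.14, 3.14].

### API

Orientations are given as a unit quaternion [x, y, z, w].
In Python, from bench import readout, imaging, arm gives the robot as it stands.
- The arm moves only by the tool arm_command, never from a script. Its argument "increments" is a list of rows, each a list of 3 entries, a list of its own where there are three numbers: the turn, a rotation vector about the world's x, y, z in degrees, then the shift along the world's x, y, z in mm, then the closure, from 0 (fully open) to 1 (shut). In form: [[[ax, ay, az], [tx, ty, tz], fingers], ...]. A call has exactly 5 rows; each row is the pose to reach, as a shift and turn from the pose measured when the call began; what a row does not reach only later rows make up. A row lasts 1/10 s, in which the tool goes at most 50 mm and 8.59 degrees, less where a joint would pass 70% of its speed; a pose out of reach is approached as far as the arm can. A call with a gripper value outside its range is refused whole. The fingers move at their own pace and stop on an object; the grip force is fixed at half the most. Time passes only in rows, so rows that repeat a pose let the fingers close, or fill a call up. It gives the time, the measured TCP pose, the force and the opening at its end, in the units of the state.
- readout.read_state(): the state, without advancing time (a new reading comes with each control period).
- imaging.get_image(name): name is "scene" or "side" or "wrist"; returns (picture, depth): 480x640x3 uint8, blue, green, red; 480x640 float32, mm along the optical axis (not along the pixel's ray), 0 where there is no reading.
- imaging.camera_info(name): a dict with "vfov" (degrees; the focal length in pixels is half the picture's height over the tangent of half this angle, whatever the lens; pixels are square), "cx", "cy" (the principal point, pixels), "eye" and "rotation" of the camera in the world; the wrist camera has in their place "T_tool_cam" (4x4, takes a point from camera to tool coordinates, whose origin is the TCP and whose axes are the tool frame's). Camera axes: x right, y down, z forward; pixel columns grow to the right and rows downward; lengths in mm; the calibration is good to about 2 mm. A picture is of the moment at which its call begins: read the wrist's pose just before it. camera_info takes no time and is no camera call.
- arm.job_done(): hands the job in, once; it reports no verdict.
The state is a dict: "clock": time; "joints": joint angles; "joint_vel": joint speeds; "joint_efforts": joint torques, N m; "position": TCP position; "ee_rot": TCP orientation; "contact_force": force on the tool from outside, world axes, zero at the start; "wrist_torque": the same for the moment, N m; "gripper_width": finger opening in mm.
Only numpy, scipy, OpenCV 4.12 (cv2) and the standard library are available. Lean on these libraries where they do the work, as an engineer would, in place of code of your own. Each camera call takes 0.05 s, during which the arm holds its last target. There are 200 camera calls.

### The job

Lay out the serving bowl: lift the small cream bowl off the top of the nest under the wire shelf, bring it out through the shelf's open front, and set it upright in the empty space on the maple lazy susan, lowering it until it stands there before you let go. Its foot must be wholly on the turntable and the bowl must touch nothing else that stands there. Leave the other two bowls nested where they are, and do not shift or knock over the kettle, decanter, grinder, sugar jar or mugs.

Things in the scene. Friction and masses are not known exactly. Their poses are not given: they have to be found in the camera images.
- bowl_small: Small cream bowl on top of the nest, about 0.3 kg, 70 mm high. Rim 140 mm across outside, wall 5 mm, foot 54 mm across; the wall flares straight from 60 mm across (11 mm up) to the rim, leaning out 34 degrees from vertical. Origin: centre of the underside, z up, rim centre 70 mm above it. As nested its underside is 40 mm and its rim 110 mm above the table, 26 mm above the middle bowl's rim.
- bowl_middle: Sand-coloured bowl under the small one: rim 176 mm across, 64 mm high, wall 5 mm, inner floor 20 mm above its underside, rim 84 mm above the table as nested. Origin: centre of the underside. Must stay in place.
- bowl_large: Sage green bowl at the bottom of the nest, standing on the table: rim 208 mm across, 64 mm high, wall 5 mm, inner floor 20 mm above its underside. Origin: centre of the underside. Must stay in place.
- riser: Chrome wire shelf over the nest; does not move. 300 mm wide (y), 200 deep (x), wire deck 233 to 240 mm above the table, wire legs at both ends. Origin: on the table near the nest's middle. Its -x looks out of the open front, to the robot; the deck's front edge is at x = -60 mm, about over the small bowl's near rim, so a tool pointing straight down there hits the deck: lean it, from the front.
- susan: Lazy susan: pale maple disc 400 mm across and 18 mm thick, top surface 34 mm above the table, turning stiffly (about 0.12 N m) on a fixed bearing plate. Origin: on the table at the centre of rotation. Its own -x points to the empty space, +x to the kettle.
- susan_gap (a point): Middle of the empty space on the lazy susan, on the disc's top surface, 115 mm from its centre; there is room for the bowl within about 30 mm of here.
- kettle: Blue enamel kettle on the far part of the lazy susan: 148 mm across, 184 mm high with its bail handle, spout reaching 120 mm along its own +x. Origin: centre of the underside.
- decanter: Stoppered glass decanter on the lazy susan, 100 mm across, 228 mm high. Origin: centre of the underside.
- grinder: Steel hand coffee grinder with wooden waist and wooden crank knob on the lazy susan: barrel 60 mm across, 214 mm high with the knob, crank reaching 88 mm along its own +x at 172 mm height. Origin: centre of the underside.
- sugar_jar: White ceramic sugar jar with flip-top lid on the table, 92 mm across, 98 mm high. Origin: centre of the underside.
- mug_blue: Blue mug standing on the wire shelf's deck, 78 mm across, 88 mm high, with a handle. Origin: centre of the underside.
- mug_yellow: Yellow mug standing on the table, 78 mm across, 88 mm high, with a handle. Origin: centre of the underside.
There are look-alikes about, which are no part of the job. Leave any blue or pink look-alike of the bowl_small alone.

How it is judged (in metres and radians):
On the way, in this order (a step that is already met when the one before it is completed fails the run):
1. the small bowl has been lifted out of the middle bowl (z of bowl_small in the frame of bowl_middle above 0.055 m), for 0.1 s.
2. the small bowl stands on the turntable while the fingers still hold it (contact force between bowl_small and susan above 0.3 N and contact force between the fingers and bowl_small above 0.3 N), for 0.04 s.
At the end, for the whole second after the job is handed in: Small bowl upright (3 deg), still, on the lazy susan's top, its whole foot on the disc (centre within 170 mm of the disc's), not touching kettle, decanter or grinder; other two bowls within 20 mm, and kettle, decanter, grinder, jar and mugs within 25 mm, of their starts (horizontal distance between bowl_small and susan below 0.17 m and z of bowl_small in the frame of susan between 0.03 and 0.038 m and angle between bowl_small's own z axis and vertical below 0.06 rad and linear speed of bowl_small below 0.02 m/s and contact force between bowl_small and kettle below 0.1 N and contact force between bowl_small and decanter below 0.1 N and contact force between bowl_small and grinder below 0.1 N and distance of each of bowl_middle, bowl_large from where it was at the start of the episode below 0.02 m and distance of each of kettle, decanter, grinder, sugar_jar, mug_blue, mug_yellow from where it was at the start of the episode below 0.025 m).
It fails at once if the middle or large bowl is lifted or dragged more than 20 mm (distance of any of bowl_middle, bowl_large from where it was at the start of the episode above 0.02 m).
It fails at once if something on the lazy susan is shifted more than 25 mm or tipped (distance of any of kettle, decanter, grinder from where it was at the start of the episode above 0.025 m or angle between any of kettle, decanter, grinder's own z axis and vertical above 0.25 rad).
It fails at once if the sugar jar or a mug is shifted more than 25 mm (distance of any of sugar_jar, mug_blue, mug_yellow from where it was at the start of the episode above 0.025 m).
It also fails if it takes over 56 s, if anything falls off the work surface, if the arm or the gripper's body presses on something with over 40 N, if the wrist force passes 120 N, or if a joint passes its speed limit or range.

## Working session

There is one attempt and no reset: what is moved stays moved. The work goes in short steps, Python scripts to look and compute and a tool call to move; the robot and the scene stay as the last step left them, time stands still between calls to the robot, and variables do not carry over. Pictures are saved under pics/ and viewed, about 8 in all and at most 12, crops included, and the job is handed in when it is done.

Besides the shell and the picture viewer there is one more tool, called after "Emit:" by a JSON object that holds its "fn" and its "kwargs", one argument or row to a line. arm_command: Moves the arm, as the interface text tells. Its arguments: {"type":"object","properties":{"increments":{"type":"array","items":{"type":"array"}}},"required":["increments"]}

```bash
mkdir -p pics
cat > h.py <<'E'
import numpy as np, cv2
from bench import readout, imaging, arm
from scipy.spatial.transform import Rotation as R
def cam(name):
    s=readout.read_state(); im,d=imaging.get_image(name); i=imaging.camera_info(name)
    f=240/np.tan(np.radians(i['vfov'])/2)
    v,u=np.mgrid[:480,:640]
    P=np.stack([(u-i['cx'])*d/f,(v-i['cy'])*d/f,d],-1)
    if name=='wrist':
        T=np.array(i['T_tool_cam']); P=P@T[:3,:3].T+T[:3,3]
        Rt=R.from_quat(s['ee_rot']).as_matrix(); P=P@Rt.T+np.array(s['position'])
    else:
        P=P@np.array(i['rotation']).T+np.array(i['eye'])
    P[d==0]=np.nan
    return im,d,P
E
python3 - <<'E'
from h import *
for n in ['scene','side']:
    im,d,P=cam(n); cv2.imwrite(f'pics/{n}0.png',im); np.save(f'{n}0.npy',P)
    i=imaging.camera_info(n); print(n,i)
print(readout.read_state(), arm.finger_overhang)
E
```

```text
Traceback (most recent call last):
  File "h.py", line 13, in cam
    P=P@np.array(i['rotation']).T+np.array(i['eye'])
      ~^~~~~~~~~~~~~~~~~~~~~~~~~~
ValueError: matmul: Input operand 1 has a mismatch in its core dimension 0, with gufunc signature (n?,k),(k,m?)->(n?,m?) (size 4 is different from 3)
```

Rotation is a quaternion.

```bash
sed -i "s/np.array(i\['rotation'\]).T/R.from_quat(i['rotation']).as_matrix().T/" h.py
python3 - <<'E'
from h import *
for n in ['scene','side']:
    im,d,P=cam(n); cv2.imwrite(f'pics/{n}0.png',im); np.save(f'{n}0.npy',P)
    i=imaging.camera_info(n); print(n,i)
print(imaging.camera_info('wrist'));print(readout.read_state(), arm.finger_overhang)
E
```

```text
scene {'vfov': 54.37646737075486, 'cx': 310.82970815310296, 'cy': 241.56031305722334, 'eye': array([907.96854269, 797.87506814, 797.17555241]), 'rotation': array([ 0.23597079,  0.85927341, -0.43602435, -0.12589584])}
side {'vfov': 54.553666966753674, 'cx': 314.1417381456489, 'cy': 236.65471196424917, 'eye': array([  334.5915769 , -1003.00637558,   840.38479086]), 'rotation': array([ 0.87677351, -0.05885379,  0.01771374, -0.47695981])}
{'vfov': 67.62014616858103, 'cx': 311.83142835339845, 'cy': 246.69146458354496, 'T_tool_cam': array([[-3.37161426e-04, -2.68362253e-01,  9.63318010e-01,
        -1.32901384e+02],
       [ 9.99999771e-01,  4.75206645e-04,  4.82383667e-04,
         7.53480553e-01],
       [-5.87228687e-04,  9.63317951e-01,  2.68362031e-01,
        -6.84878433e+01],
       [ 0.00000000e+00,  0.00000000e+00,  0.00000000e+00,
         1.00000000e+00]])}
{'clock': 0.15, 'joints': array([ 1.59157884e+00,  3.85393324e-01,  6.94925176e-03, -3.37304660e-04,
       -1.19400066e+00, -2.58603077e-01]), 'joint_vel': array([ 0.00131554, -0.0038442 ,  0.0032823 ,  0.00127149, -0.00044466,
       -0.00144637]), 'joint_efforts': array([-2.11595307e-04, -3.92679727e+01,  1.88581538e+01,  4.18844506e+00,
       -3.36640260e-03,  2.46178438e-06]), 'position': array([147.12757874, 607.00900026, 241.47067434]), 'ee_rot': array([-0.70207946,  0.08452045,  0.70213671,  0.08333533]), 'contact_force': array([ 0.59354415, -0.01811273,  0.15605749]), 'wrist_torque': array([0.03515813, 0.00198184, 0.07372675]), 'gripper_width': 85.51416488050526} 11.0
```

View pics/scene0.png

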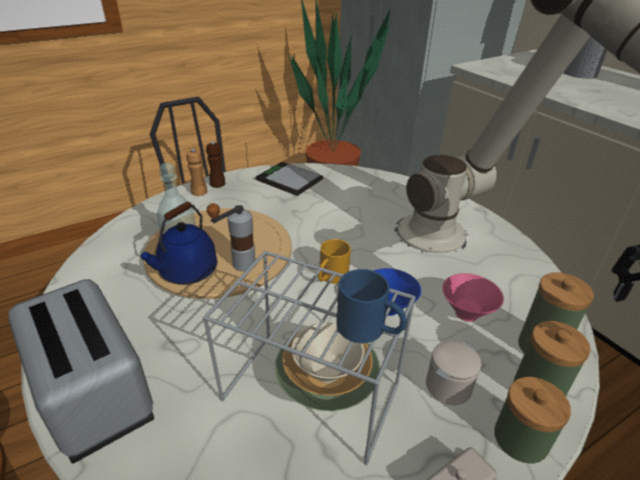

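View pics/side0.png

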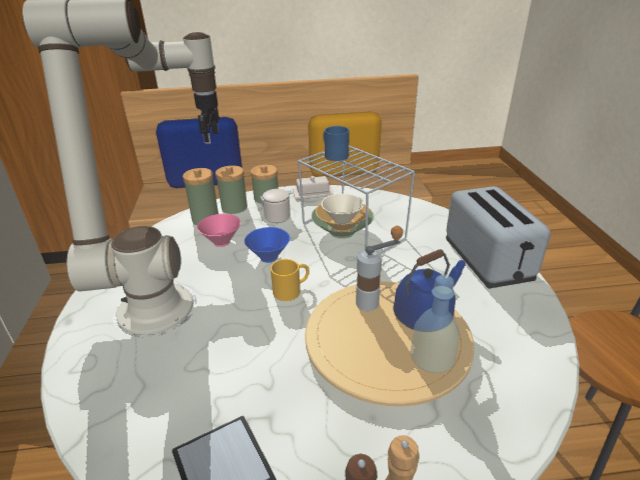

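Side view: the cream bowl sits on the nest at (342,208). The look-alikes are the blue bowl (268,245) and the pink one (218,230). The kettle (425,295), decanter (435,330) and grinder (368,280) are on the susan, whose gap is near (345,345). By the description, the target is the cream bowl under the shelf.

Run:
```python
from h import *
from scipy.optimize import least_squares
def circ(p,r=None):
    c0=np.r_[np.median(p,0),r or 70]
    f=(lambda q:np.hypot(*(p-q[:2]).T)-(r or q[2]))
    return least_squares(f,c0,loss='soft_l1',f_scale=2).x
S=np.load('scene0.npy');D=np.load('side0.npy')
for u,v in [(342,208),(342,222),(350,228)]: print('side px',D[v,u].round())
for n,P in [('scene',S),('side',D)]:
    im=cv2.imread(f'pics/{n}0.png'); hsv=cv2.cvtColor(im,cv2.COLOR_BGR2HSV)
    ok=np.isfinite(P[...,0])
    # deck
    m=ok&(P[...,2]>228)&(P[...,2]<245)&(P[...,0]>300)&(P[...,1]>-100)&(P[...,0]<1000)&(P[...,1]<450)
    m&=hsv[...,1]<60
    q=P[m][:,:2]
    print(n,'deck',len(q),cv2.minAreaRect(q.astype(np.float32)),q.min(0),q.max(0))
    m=ok&(P[...,2]>30)&(P[...,2]<38)&(hsv[...,1]>70)&(hsv[...,0]<25)&(P[...,0]>300)&(P[...,1]<0)
    q=P[m][:,:2].astype(np.float32); h=cv2.convexHull(q)[:,0]
    print(n,'susan',len(q),circ(h,200),circ(h))
    m=ok&(P[...,2]>105)&(P[...,2]<113)&(abs(P[...,:2]-D[208,342,:2]).max(-1)<110)&(hsv[...,1]<70)
    q=P[m][:,:2]; print(n,'rim',len(q),circ(q,68),circ(q),q.min(0),q.max(0))
# objects on susan (heights above disc)
P=np.concatenate([S.reshape(-1,3),D.reshape(-1,3)])
np.save('all.npy',P)
```

```text
side px [571. 334.  72.]
side px [559. 267.  59.]
side px [585. 261.  37.]
scene deck 3717 ((648.4131469726562, 204.24278259277344), (251.23052978515625, 531.2745361328125), 24.25347900390625) [434.36289451 -89.54806458] [772.14122373 449.93601824]
scene susan 4564 [ 631.39532289 -277.78586618  200.        ] [ 681.97051778 -931.3007934   868.87307029]
scene rim 435 [565.32781849 303.47880779  68.        ] [566.19018669 303.50123012  65.94269057] [499.49700994 233.03619367] [633.94801749 371.46243841]
side deck 1144 ((645.431396484375, 192.0768280029297), (259.0379333496094, 529.5883178710938), 22.19424057006836) [433.45957399 -95.66142193] [770.34726747 447.66515102]
side susan 11322 [ 583.67905443 -215.99239759  200.        ] [ 530.58888312 -213.22440196  250.7498746 ]
side rim 181 [565.70554103 298.74212047  68.        ] [565.65891574 298.9091415   66.09704871] [498.37582023 230.4085544 ] [633.36067521 371.46900289]
```

Run:
```python
from h import *
# top-down map: 1 px = 1.25 mm ; x 300..940 -> row up; y -> left
img=np.zeros((600,800,3),np.uint8)
for n in ['scene','side']:
    P=np.load(n+'0.npy').reshape(-1,3); im=cv2.imread(f'pics/{n}0.png').reshape(-1,3)
    ok=np.isfinite(P[:,0])&(P[:,2]>25); P=P[ok]; im=im[ok]
    o=np.argsort(P[:,2]); P=P[o]; im=im[o]
    u=((480-P[:,1])/1.2).astype(int); v=((960-P[:,0])/1.2).astype(int)
    k=(u>=0)&(u<800)&(v>=0)&(v<600); z=P[k,2]
    c=cv2.applyColorMap(np.clip(z,0,255).astype(np.uint8)[:,None],cv2.COLORMAP_JET)[:,0]
    img[v[k],u[k]]=c
for x in range(300,960,100): cv2.putText(img,str(x),(0,int((960-x)/1.2)),0,.4,(255,255,255))
for y in range(-400,480,100): cv2.putText(img,str(y),(int((480-y)/1.2),595),0,.4,(255,255,255))
cv2.imwrite('pics/map.png',img)
```

```text
(no output)
```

View pics/map.png

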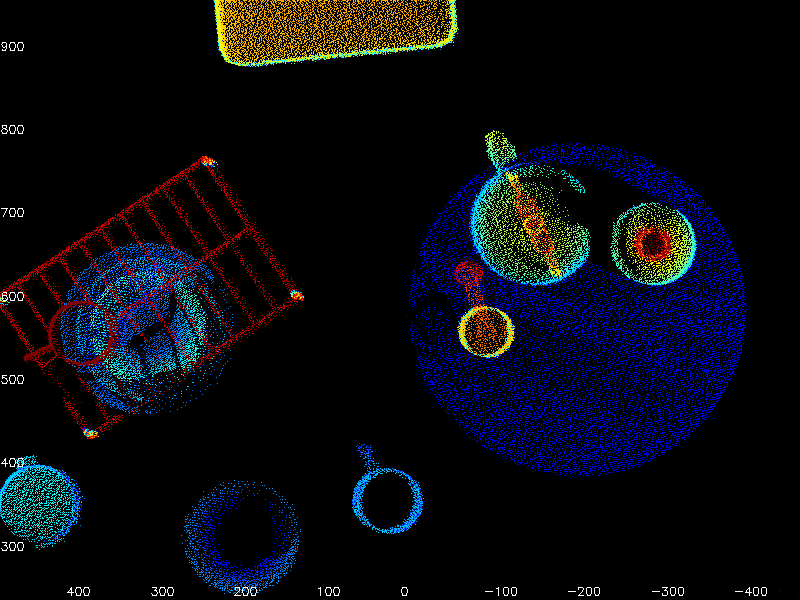

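The map is clear. Susan centre is about (585,-215), kettle (690,-156), decanter (668,-304), grinder (563,-103), so the gap is about (487,-268). Shelf front edge runs from (605,124) to (440,372), and the bowl is at about (565,301). I'll pinch the near rim with the tool leaning 34° along the wall.

```bash
cat >> h.py <<'E'
n=np.array([.832,.554,0]); s34,c34=np.sin(np.radians(34)),np.cos(np.radians(34))
def pose(az,lean=34,flip=1):
    a,l=np.radians([az,lean]); h=np.array([np.cos(a),np.sin(a),0])
    x=h*np.sin(l)+np.array([0,0,-np.cos(l)]); y=flip*(-h*np.cos(l)-np.array([0,0,np.sin(l)]))
    return R.from_matrix(np.stack([x,y,np.cross(x,y)],1))
def to(p,rot):
    s=readout.read_state(); c=R.from_quat(s['ee_rot'])
    print('turn',np.degrees((rot*c.inv()).as_rotvec()).round(1),'shift',(np.array(p)-s['position']).round(1))
E
python3 - <<'E'
from h import *
s=readout.read_state(); print(R.from_quat(s['ee_rot']).as_matrix().round(2))
for f in (1,-1):
    to([446,222,218],pose(33.7,34,f)); to([446,222,218],pose(33.7,0,f))
E
```

```text
[[-0.   -0.24 -0.97]
 [-0.   -0.97  0.24]
 [-1.    0.   -0.  ]]
turn [ 28.6 -20.  -41.4] shift [ 298.9 -385.   -23.5]
turn [  0.1  -0.1 -42.7] shift [ 298.9 -385.   -23.5]
turn [-24.8 -35.5 132.4] shift [ 298.9 -385.   -23.5]
turn [1.000e-01 1.000e-01 1.373e+02] shift [ 298.9 -385.   -23.5]
```

Run:
```python
import cv2
im=cv2.imread('pics/side0.png')[165:265,270:430]
cv2.imwrite('pics/crop.png',cv2.resize(im,None,fx=4,fy=4,interpolation=cv2.INTER_CUBIC))
```

```text
(no output)
```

View pics/crop.png

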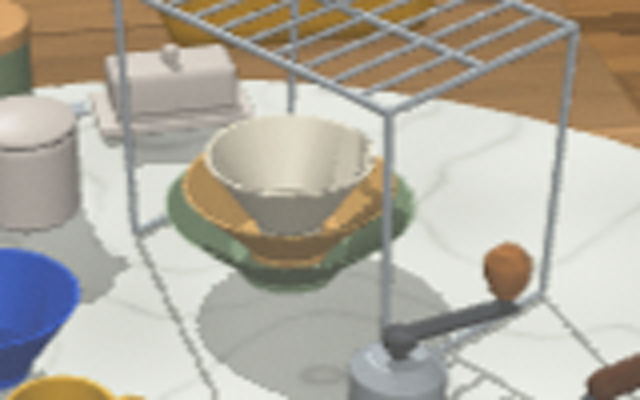

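The crop confirms the cream bowl on the sand and sage nest, in the open front of the shelf. Moving off.

Emit:
{"fn": "arm_command", "kwargs": {
  "increments": [
    [[3,-2,-4],[20,-40,25],0.5],
    [[6,-4,-8],[40,-80,50],0.5],
    [[9,-6,-12],[60,-120,75],0.75],
    [[11,-8,-16],[85,-160,90],0.75],
    [[14,-10,-20],[110,-200,100],0.75]
  ]
}}

```text
clock: 0.65
position: [257.2, 406.9, 342.7]
ee_rot: [0.72, -0.111, -0.618, -0.297]
contact_force: [-0.0, 0.4, 0.8]
gripper_width: 21.1
```

Run:
```python
from h import *
to([430,211,246],pose(33.7)); s=readout.read_state(); print(s['position'],s['joints'],s['gripper_width'])
```

```text
turn [ 14.5  -9.8 -21.2] shift [ 172.8 -195.9  -96.7]
[257.15117072 406.90748879 342.65864814] [ 1.45731999 -0.07456243 -0.41500372  0.22327884 -1.00495256 -0.57691038] 21.12228994658137
```

Emit:
{"fn": "arm_command", "kwargs": {
  "increments": [
    [[3,-2,-4],[30,-35,-5],0.75],
    [[6,-4,-8],[60,-70,-15],0.75],
    [[9,-6,-12],[90,-105,-30],0.75],
    [[12,-8,-17],[125,-140,-50],0.75],
    [[14.5,-9.8,-21],[155,-175,-70],0.75]
  ]
}}

```text
clock: 1.15
position: [410.2, 233.3, 274.5]
ee_rot: [0.694, -0.134, -0.499, -0.502]
contact_force: [1.5, -0.2, 0.3]
gripper_width: 21.2
```

Run:
```python
from h import *
to([446,222,218],pose(33.7)); s=readout.read_state(); print(s['position'],s['joints'],s['gripper_width'])
im,d,P=cam('wrist'); cv2.imwrite('pics/w1.png',im); np.save('w1.npy',P)
```

```text
turn [-0.2  0.2 -0.1] shift [ 35.8 -11.3 -56.5]
[410.17414092 233.29857279 274.5346144 ] [ 0.92685497 -0.17398298 -0.87125984  0.56287815 -0.35252943 -0.81692432] 21.24367332445339
```

View pics/w1.png

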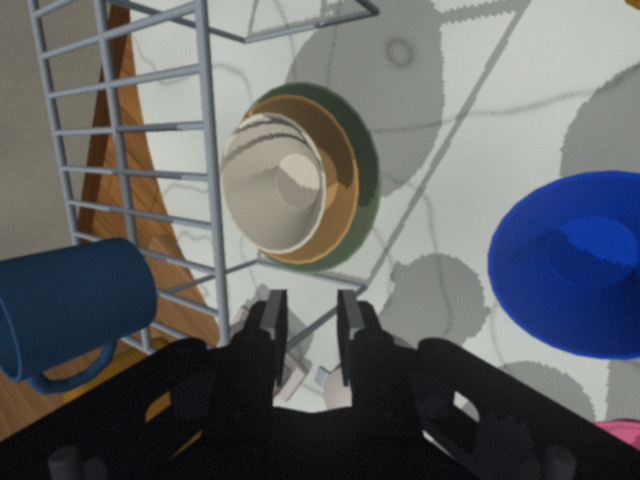

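The wrist view shows the cream rim (275,183) inside the sand and sage bowls; the shelf's front edge is at column ~215 and the blue look-alike is off to the right. Fitting the rim from here.

Run:
```python
from h import *
from scipy.optimize import least_squares
P=np.load('w1.npy'); hsv=cv2.cvtColor(cv2.imread('pics/w1.png'),cv2.COLOR_BGR2HSV)
c=np.array([565.5,301])
r=np.hypot(*(P[...,:2]-c).transpose(2,0,1)); g=(hsv[...,1]<70)
m=(P[...,2]>104)&(P[...,2]<116)&(r<90)&g
q=P[m]; print(len(q),np.percentile(q[:,2],[5,50,90,98]))
q=q[q[:,2]>np.percentile(q[:,2],90)-3]
f=least_squares(lambda v:np.hypot(*(q[:,:2]-v[:2]).T)-v[2],[*c,68],loss='soft_l1',f_scale=2).x; print(f)
k=(q[:,:2]-f[:2])@(-n[:2]); print(q[k>55].mean(0),k.max())
rim=np.r_[f[:2],110]-67.5*n; print('near rim mid',rim)
t=np.array([n[0]*s34,n[1]*s34,-c34])
for a in(-60,8): print(a); to(rim+a*t,pose(33.7))
# deck front edge
m=(P[...,2]>225)&(P[...,2]<245)&(hsv[...,1]<80)
print('front edge min n-coord',np.percentile((P[m][:,:2]-f[:2])@n[:2],[1,3,10]))
```

```text
2956 [104.6696842  109.74920881 111.47591862 112.11068922]
[565.08163628 299.35123513  66.36739808]
[513.45754004 263.74595503 110.95944676] 68.51105014274927
near rim mid [508.92163628 261.95623513 110.        ]
-60
turn [ 0.3 -0.4  0.8] shift [  70.9   19.9 -106.7]
8
turn [ 0.3 -0.4  0.8] shift [ 102.6   41.  -163.1]
front edge min n-coord [-71.93912155 -71.55368305 -70.71825742]
```

Emit:
{"fn": "arm_command", "kwargs": {
  "increments": [
    [[0,0,0],[18,5,-27],0.75],
    [[0,0,0],[36,10,-54],0.76],
    [[0,0,0],[54,15,-80],0.76],
    [[0.3,-0.4,0.8],[71,20,-107],0.77],
    [[0.3,-0.4,0.8],[71,20,-107],0.77]
  ]
}}

```text
clock: 1.7
position: [495.2, 233.5, 183.5]
ee_rot: [0.68, -0.142, -0.524, -0.493]
contact_force: [0.6, 0.3, -0.1]
gripper_width: 19.7
```

Run:
```python
from h import *
to([512.6,264.4,103.4],pose(33.7)); s=readout.read_state(); print(s['position'],s['joints'],s['gripper_width'])
im,d,P=cam('wrist'); cv2.imwrite('pics/w2.png',im); np.save('w2.npy',P)
from scipy.optimize import least_squares
hsv=cv2.cvtColor(im,cv2.COLOR_BGR2HSV)
c=np.array([565.1,299.4])
r=np.hypot(*(P[...,:2]-c).transpose(2,0,1)); g=(hsv[...,1]<70)
m=(P[...,2]>104)&(P[...,2]<116)&(r<85)&(r>50)&g
q=P[m]; print(len(q),np.percentile(q[:,2],[5,50,90,98]))
q=q[q[:,2]>np.percentile(q[:,2],90)-3]
print(least_squares(lambda v:np.hypot(*(q[:,:2]-v[:2]).T)-v[2],[*c,68],loss='soft_l1',f_scale=2).x)
```

```text
turn [-0.2 -3.2 -1.3] shift [ 17.4  30.9 -80.1]
[495.22832101 233.53497265 183.53717485] [ 0.74918157  0.11786425 -0.74963647  0.27532282 -0.16085698 -0.40930121] 19.694790699057467
4906 [104.64299697 109.95847371 111.52978323 112.03413523]
[565.34236526 299.11355394  66.28052455]
```

View pics/w2.png

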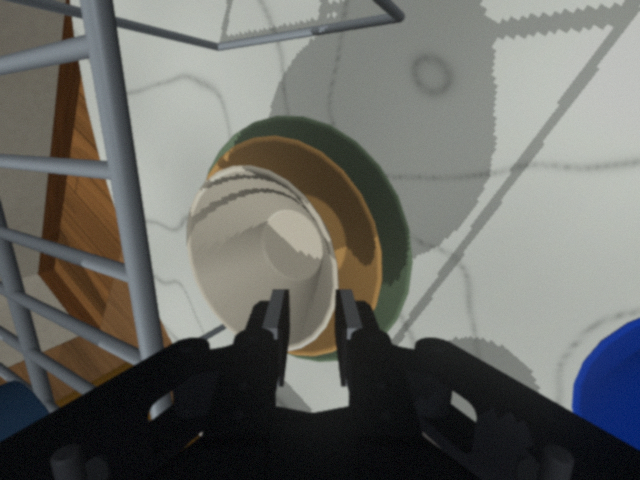

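Joint 5 has run up against its limit (-0.16) because the tool lines up with the forearm here. I'll fit a quick kinematic model from the four logged states, then choose another grasp attitude or wrist branch.

```bash
cat > kin.py <<'E'
import numpy as np
from scipy.spatial.transform import Rotation as R
from scipy.optimize import least_squares
from bench import readout
J=np.array([[1.59157884,.385393324,.00694925,-.000337305,-1.19400066,-.258603077],
[1.45731999,-.07456243,-.41500372,.22327884,-1.00495256,-.57691038],
[.92685497,-.17398298,-.87125984,.56287815,-.35252943,-.81692432]])
X=np.array([[147.1276,607.009,241.4707],[257.15117,406.90749,342.65865],[410.17414,233.29857,274.53461]])
Q=[[-.70207946,.08452045,.70213671,.08333533],[.72,-.111,-.618,-.297],[.694,-.134,-.499,-.502]]
def rx(a):return R.from_rotvec([a,0,0])
def ry(a):return R.from_rotvec([0,a,0])
def rz(a):return R.from_rotvec([0,0,a])
def fk(q,k,s=(1,1,1)):
    z0,L1,L2,Lt,do,dw=k
    A=rz(q[0]); B=A*ry(q[1]-q[2])           # forearm along x of B, elevation j3-j2
    p=A.apply([0,do,z0])+ (A*ry(q[1])).apply([0,0,L1])+B.apply([L2,0,0])
    C=B*rx(s[0]*q[3])*ry(-s[1]*q[4])
    p=p+C.apply([Lt,dw,0])
    return p,C*rx(s[2]*q[5])
E
python3 - <<'E'
from kin import *
import itertools
s=readout.read_state(); J=np.vstack([J,s['joints']]);X=np.vstack([X,s['position']]);Q.append(list(s['ee_rot']))
for sg in itertools.product((1,-1),(1,),(1,-1)):
    e=[np.degrees((fk(q,[0]*6,sg)[1].inv()*R.from_quat(o)).as_rotvec()).round(1) for q,o in zip(J,Q)]
    f=least_squares(lambda k:np.concatenate([fk(q,k,sg)[0]-x for q,x in zip(J,X)])/1,[200,500,500,200,0,-150],loss='soft_l1')
    print(sg,f.x.round(1),f.fun.round(1)); print(*e)
E
```

```text
(1, 1, 1) [ 122.6  559.1  423.4  243.8 -374.   185.6] [ 28.7  -0.1  -1.1 -62.3   1.    2.1 -19.8   0.1   1.3   0.3 -24.8  -3.8]
[-60.4  -0.    0. ] [-37.3  15.6 -15.5] [-57.   15.7 -15.6] [-74.1   3.8  -3.8]
(1, 1, -1) [ 122.6  559.1  423.4  243.8 -374.   185.6] [ 28.7  -0.1  -1.1 -62.3   1.    2.1 -19.8   0.1   1.3   0.3 -24.8  -3.8]
[-90.  -0.   0.] [-102.5    5.2  -24.3] [-149.1   -0.9  -28.8] [-120.9    2.2   -5.6]
(-1, 1, 1) [ 160.6  564.9  421.8  286.7   -0.  -159.8] [-0.  0. -0.  0.  0.  0.  0. -0.  0. -0. -0.  0.]
[-60.4   0.    0. ] [-23.9   0.    0. ] [ 3.5 -0.   0. ] [-43.2  -0.    0. ]
(-1, 1, -1) [ 160.6  564.9  421.8  286.7   -0.  -159.8] [-0.  0. -0.  0.  0.  0.  0. -0.  0. -0. -0.  0.]
[-90.   0.   0.] [-90.    0.1  -0. ] [-90.1   0.    0. ] [-90.  -0.   0.]
```

Exact fit: a 160 mm wrist offset. Now solve IK for candidate grasps, over all branches, at grasp, standoff and place.

```bash
cat >> kin.py <<'E'
K=[160.6,564.9,421.8,286.7,0,-159.8]
LO=np.array([-3.14,-1.21,-1.07,-3.16,-2.99,-3.1]);HI=np.array([3.14,2.06,1.41,2.05,-.16,3.1])
def FK(q):
    p,r=fk(q,K,(-1,1,-1)); return p,r*rx(-np.pi/2)
def ik(p,r,seed):
    def f(q):
        pp,rr=FK(q); return np.r_[(pp-p)/100,(r*rr.inv()).as_rotvec()]
    o=least_squares(f,np.clip(seed,LO+.001,HI-.001),bounds=(LO,HI),xtol=1e-10)
    return o.x,np.abs(o.fun).max()
def margin(q): return np.minimum(q-LO,HI-q).min()
def iks(p,r,n=30,rng=np.random.default_rng(0)):
    out=[]
    az=np.arctan2(p[1],p[0])
    for i in range(n):
        sd=rng.uniform(LO,HI); sd[0]=az+rng.uniform(-.6,.6); sd[1:3]=rng.uniform([-.5,-1],[1,.5])
        q,e=ik(p,r,sd)
        if e<1e-4 and not any(np.abs(q-o).max()<.05 for o in out): out.append(q)
    return out
E
cat > s.py <<'E'
from h import *; from kin import *
C=np.array([565.2,299.2,110])
def grasp(az,lean,flip,c=C,a=8):
    h=np.array([np.cos(np.radians(az)),np.sin(np.radians(az)),0]); l=np.radians(lean)
    t=h*np.sin(l)-[0,0,np.cos(l)]
    return c-67.5*h+a*t, pose(az,lean,flip), t
E
python3 - <<'E'
from s import *
for az in (5,20,34,50,65):
  for lean in (34,40):
    for fl in (1,-1):
      p,r,t=grasp(az,lean,fl)
      for q in iks(p,r,14): print(az,lean,fl,q.round(2),round(margin(q),2))
E
```

```text
50 34 1 [ 0.6   0.32 -0.45 -0.59 -0.27  0.8 ] 0.11
50 34 -1 [ 0.6   0.32 -0.45 -0.59 -0.27 -2.35] 0.11
50 40 1 [ 0.5   0.32 -0.4  -0.92 -0.3   1.19] 0.14
50 40 -1 [ 0.5   0.32 -0.4  -0.92 -0.3  -1.96] 0.14
65 34 1 [ 0.45  0.37 -0.3  -0.75 -0.55  1.27] 0.39
65 34 -1 [ 0.45  0.37 -0.3  -0.75 -0.55 -1.88] 0.39
65 40 1 [ 0.36  0.37 -0.29 -0.95 -0.58  1.51] 0.42
65 40 -1 [ 0.36  0.37 -0.29 -0.95 -0.58 -1.63] 0.42
```

```bash
cat >> s.py <<'E'
def grasp2(az,beta,c=C,a=8,wall=34,flip=1):
    p,r,t=grasp(az,wall,flip,c,0)
    nn=r.as_matrix()[:,1]*flip
    r=R.from_rotvec(np.radians(beta)*nn)*r
    t=r.as_matrix()[:,0]
    return p+a*t,r,t
def deckclear(p,r):
    # body box 90x90 from 46 behind TCP back to 290; max n-coordinate at deck height, vs edge -71
    g=np.stack(np.meshgrid(-np.linspace(46,290,60),np.linspace(-43,43,9),np.linspace(-43,43,9)),-1).reshape(-1,3)
    w=r.apply(g)+p; m=(w[:,2]>228)&(w[:,2]<245)
    return -71-((w[m]-C)@n).max() if m.any() else 999
E
python3 - <<'E'
from s import *
for az in (20,34,45,55):
  for be in (-45,-30,-15,0,15,30,45):
      p,r,t=grasp2(az,be)
      sols=[q for q in iks(p,r,16) if margin(q)>.1]
      for q in sols: print(az,be,q.round(2),'m',round(margin(q),2),'deck',round(deckclear(p,r)))
E
```

```text
20 -45 [ 0.22  0.46 -0.26 -1.26 -0.91  1.25] m 0.75 deck 36
20 -30 [ 0.39  0.35 -0.34 -1.12 -0.56  1.02] m 0.4 deck 27
20 30 [ 0.83  0.41 -0.9   1.59 -0.73 -2.13] m 0.17 deck -5
20 45 [ 0.99  0.53 -0.8   1.27 -1.   -2.05] m 0.27 deck -20
34 -45 [ 0.2   0.53 -0.15 -1.11 -1.11  1.29] m 0.92 deck 23
34 -30 [ 0.32  0.41 -0.25 -1.04 -0.79  1.16] m 0.63 deck 24
34 -15 [ 0.52  0.33 -0.38 -0.83 -0.42  0.85] m 0.26 deck 24
34 45 [ 0.81  0.47 -0.95  1.75 -0.91 -2.14] m 0.12 deck 25
45 -45 [ 0.21  0.59 -0.04 -1.01 -1.27  1.33] m 1.03 deck -12
45 -30 [ 0.29  0.47 -0.17 -0.96 -0.96  1.25] m 0.8 deck 1
45 -15 [ 0.42  0.37 -0.3  -0.86 -0.61  1.09] m 0.45 deck 8
55 -45 [ 0.22  0.64  0.06 -0.93 -1.4   1.37] m 1.13 deck -46
55 -30 [ 0.27  0.52 -0.08 -0.89 -1.1   1.33] m 0.94 deck -24
55 -15 [ 0.37  0.41 -0.23 -0.84 -0.77  1.24] m 0.61 deck -10
55 0 [ 0.54  0.33 -0.39 -0.68 -0.37  1.  ] m 0.21 deck 4
```

```bash
cat >> s.py <<'E'
from scipy.spatial.transform import Slerp
def sim(ways,q0,N=8,verbose=True):
    q=np.array(q0); p0,r0=FK(q); worst=9
    for p,r in ways:
        sl=Slerp([0,1],R.concatenate([r0,r])); ms=[];dq=0;err=0
        for s in np.linspace(0,1,N+1)[1:]:
            qn,e=ik(p0+s*(p-p0),sl(s),q); dq=max(dq,np.abs(qn-q).max()); q=qn; ms.append(margin(q)); err=max(err,e)
        if verbose: print(np.round(p),q.round(2),'minm',round(min(ms),2),'dq',round(dq,2),'err',round(err,4), 'turn',round(np.degrees((r*r0.inv()).magnitude())))
        p0,r0=np.array(p),r; worst=min(worst,min(ms)-(9 if err>1e-3 else 0))
    return q,worst
E
python3 - <<'E'
from s import *
q0=readout.read_state()['joints']
az,be=31,-27
g=lambda a:grasp2(az,be,a=a)[:2]
p,r,t=grasp2(az,be,a=6); print('grasp',p.round(1),'t',t.round(2),'deck',deckclear(p,r),r.as_quat().round(3))
rv=R.from_rotvec([0,0,0])
Cw=lambda q:(rz(q[0])*ry(q[1]-q[2])).apply([K[2],0,0])+(rz(q[0])*ry(q[1])).apply([0,0,K[1]])+[0,0,K[0]]
for lean,a2,V in [(10,35,[430,190,320]),(5,45,[420,170,320]),(0,33,[400,200,320]),(5,60,[420,150,300])]:
    print('via',lean,a2); q,w=sim([(np.array(V),pose(a2,lean)),g(-80),g(6)],q0)
    b=FK(q); print(w,'wrist end of forearm',Cw(q).round(), 'j5 hub', (b[0]-286.7*b[1].as_matrix()[:,0]).round())
# placing: same grip, bowl centre at gap, rim z 34+70
Cp=np.array([488,-267,104])
for a in range(-90,60,15):
    p,r,t=grasp2(a,be,c=Cp,a=6)
    for qq in iks(p,r,10):
        if margin(qq)>.2: print('place',a,qq.round(2),round(margin(qq),2),p.round(),t.round(2))
E
```

```text
grasp [508.5 268.3 105.6] t [ 0.19  0.65 -0.74] deck 24.98037783384511 [ 0.558 -0.029 -0.634 -0.534]
via 10 35
[430 190 320] [ 0.78 -0.02 -0.33  0.03 -1.09 -0.18] minm 0.16 dq 0.16 err 0.0 turn 21
[492. 213. 169.] [ 0.29  0.24 -0.31 -0.91 -0.79  0.99] minm 0.59 dq 0.19 err 0.0 turn 35
[509. 268. 106.] [ 0.36  0.38 -0.29 -1.02 -0.68  1.08] minm 0.52 dq 0.02 err 0.0 turn 0
0.15731997662417982 wrist end of forearm [503. 191. 424.] j5 hub [453.  83. 317.]
via 5 45
[420 170 320] [ 0.74 -0.01 -0.3  -0.   -1.2   0.04] minm 0.19 dq 0.19 err 0.0 turn 28
[492. 213. 169.] [ 0.29  0.24 -0.31 -0.91 -0.79  0.99] minm 0.62 dq 0.18 err 0.0 turn 39
[509. 268. 106.] [ 0.36  0.38 -0.29 -1.02 -0.68  1.08] minm 0.52 dq 0.02 err 0.0 turn 0
0.18597150340099147 wrist end of forearm [503. 191. 424.] j5 hub [453.  83. 317.]
via 0 33
[400 200 320] [ 0.83  0.02 -0.26  0.   -1.29 -0.25] minm 0.19 dq 0.19 err 0.0 turn 31
[492. 213. 169.] [ 0.29  0.24 -0.31 -0.91 -0.79  0.99] minm 0.61 dq 0.23 err 0.0 turn 43
[509. 268. 106.] [ 0.36  0.38 -0.29 -1.02 -0.68  1.08] minm 0.52 dq 0.02 err 0.0 turn 0
0.1916268612392877
[... 268 characters left out ...]
36  0.38 -0.29 -1.02 -0.68  1.08] minm 0.52 dq 0.02 err 0.0 turn 0
0.19166491115099546 wrist end of forearm [503. 191. 424.] j5 hub [453.  83. 317.]
place -30 [-0.65  0.27 -0.48 -1.13 -0.61  1.18] 0.45 [ 433. -232.  100.] [ 0.66  0.14 -0.74]
place -15 [-0.72  0.34 -0.39 -1.02 -0.83  1.32] 0.67 [ 426. -248.  100.] [ 0.6   0.31 -0.74]
place 0 [-0.75  0.42 -0.27 -0.9  -1.03  1.44] 0.8 [ 423. -264.  100.] [ 0.5   0.45 -0.74]
place 15 [-0.74  0.5  -0.15 -0.79 -1.21  1.55] 0.92 [ 425. -281.  100.] [ 0.36  0.57 -0.74]
place 30 [-0.71  0.57 -0.03 -0.69 -1.36  1.66] 1.04 [ 431. -297.  100.] [ 0.2   0.64 -0.74]
place 45 [-0.66  0.65  0.08 -0.59 -1.5   1.78] 1.15 [ 440. -311.  100.] [ 0.03  0.67 -0.74]
```

Good solution found: tool azimuth 31° with a -27° tilt in the wall plane, and the same orientation also works at the place. First back off, then go to the standoff.

Run:
```python
from s import *
to([430,190,320],pose(35,10))
```

```text
turn [-13.9  16.4   0.5] shift [-65.5 -43.8 137.2]
```

Emit:
{"fn": "arm_command", "kwargs": {
  "increments": [
    [[-3,3,0],[-13,-9,27],0.77],
    [[-6,6,0],[-26,-18,54],0.77],
    [[-9,10,0],[-40,-27,82],0.77],
    [[-12,13,0],[-53,-36,110],0.77],
    [[-14,16,0],[-65,-44,137],0.77]
  ]
}}

```text
clock: 2.25
position: [429.7, 188.9, 321.8]
ee_rot: [0.656, -0.273, -0.592, -0.381]
contact_force: [0.5, 1.3, -0.5]
gripper_width: 20.0
```

Run:
```python
from s import *
s=readout.read_state(); print(s['position'],s['joints'].round(2))
p,r,t=grasp2(31,-27,a=-70); to(p,r); sim([(p,r)],s['joints'])
```

```text
[429.69835495 188.89749368 321.8324082 ] [ 0.79 -0.03 -0.34  0.05 -1.09 -0.2 ]
turn [34.2 -5.7  6.9] shift [  64.1   30.3 -160.1]
[494. 219. 162.] [ 0.3   0.25 -0.31 -0.92 -0.78  1.  ] minm 0.57 dq 0.2 err 0.0 turn 35
```

Emit:
{"fn": "arm_command", "kwargs": {
  "increments": [
    [[7,-1.2,1.4],[8,4,-20],0.77],
    [[14,-2.3,2.8],[20,9,-50],0.77],
    [[21,-3.5,4.2],[34,16,-85],0.77],
    [[28,-4.6,5.6],[49,23,-122],0.77],
    [[34.2,-5.7,6.9],[64,30,-160],0.77]
  ]
}}

```text
clock: 2.75
position: [478.6, 213.3, 186.7]
ee_rot: [-0.57, 0.063, 0.639, 0.512]
contact_force: [-0.0, -0.3, -0.3]
gripper_width: 19.6
```

Run:
```python
from s import *
s=readout.read_state(); print(s['position'],s['joints'].round(2),s['gripper_width'])
for a in (-70,-25,6):
    p,r,t=grasp2(31,-27,a=a); print(a,end=' '); to(p,r)
im,d,P=cam('wrist'); cv2.imwrite('pics/w3.png',im); np.save('w3.npy',P)
from scipy.optimize import least_squares
g=cv2.cvtColor(im,cv2.COLOR_BGR2HSV)[...,1]<70
r=np.hypot(*(P[...,:2]-C[:2]).transpose(2,0,1))
q=P[(P[...,2]>104)&(P[...,2]<116)&(r<85)&(r>50)&g]
print(len(q),np.percentile(q[:,2],[5,50,90,98]))
q=q[q[:,2]>np.percentile(q[:,2],90)-3]
print(least_squares(lambda v:np.hypot(*(q[:,:2]-v[:2]).T)-v[2],[*C[:2],68],loss='soft_l1',f_scale=2).x)
```

```text
[478.62480624 213.28894861 186.68220751] [ 0.38  0.18 -0.33 -0.75 -0.77  0.78] 19.622222314071966
-70 turn [ 4.6 -1.6  0.3] shift [ 15.2   5.9 -25. ]
-25 turn [ 4.6 -1.6  0.3] shift [ 23.9  35.  -58.2]
6 turn [ 4.6 -1.6  0.3] shift [ 29.9  55.  -81.1]
5089 [104.62179969 109.76236296 111.40537134 111.83225345]
[565.40567868 298.76022791  66.38756358]
```

Emit:
{"fn": "arm_command", "kwargs": {
  "increments": [
    [[2,-0.8,0.1],[7,3,-12],0.77],
    [[4.6,-1.6,0.3],[15,6,-25],0.77],
    [[4.6,-1.6,0.3],[19,20,-41],0.77],
    [[4.6,-1.6,0.3],[24,35,-58],0.77],
    [[4.6,-1.6,0.3],[24,35,-58],0.77]
  ]
}}

```text
clock: 3.3
position: [500.6, 247.3, 120.2]
ee_rot: [-0.554, 0.034, 0.638, 0.534]
contact_force: [-0.8, -0.2, 0.7]
gripper_width: 19.8
```

Run:
```python
from s import *
C[1]-=.3
s=readout.read_state(); print(s['position'],s['joints'].round(2),s['gripper_width'])
for a in (-25,6):
    p,r,t=grasp2(31,-27,a=a,c=C); print(a,end=' '); to(p,r)
im,d,P=cam('wrist'); cv2.imwrite('pics/w4.png',im)
```

```text
[500.60921106 247.30556579 120.21107111] [ 0.34  0.34 -0.31 -0.99 -0.72  1.05] 19.78319161865292
-25 turn [ 0.1 -0.9  0.1] shift [1.9 0.7 8.3]
6 turn [ 0.1 -0.9  0.1] shift [  7.9  20.7 -14.6]
```

View pics/w4.png

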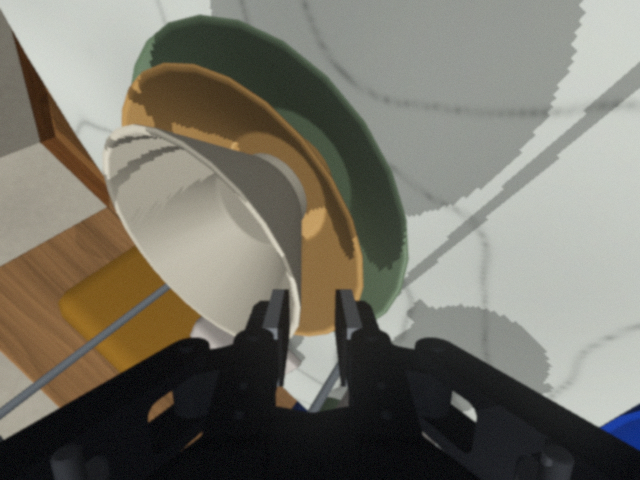

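The rim runs between the fingertips, but close to the inner (left) one at (280,330), because the tool sits 8 mm low. Correcting before going in slowly.

Emit:
{"fn": "arm_command", "kwargs": {
  "increments": [
    [[0,-0.9,0],[1,0,4],0.77],
    [[0,-0.9,0],[2,1,8],0.77],
    [[0,-0.9,0],[2,1,8],0.77],
    [[0,-0.9,0],[2,1,8],0.77],
    [[0,-0.9,0],[2,1,8],0.77]
  ]
}}

```text
clock: 3.85
position: [503.0, 247.9, 129.9]
ee_rot: [-0.559, 0.029, 0.633, 0.534]
contact_force: [-0.3, 0.4, 0.3]
gripper_width: 19.9
```

Run:
```python
from s import *
C[1]-=.3
s=readout.read_state(); print(s['position'],s['contact_force'].round(1))
for a in (-25,-5,6):
    p,r,t=grasp2(31,-27,a=a,c=C); print(a,end=' '); to(p,r)
```

```text
[502.9541326  247.86348741 129.92590412] [-0.3  0.4  0.3]
-25 turn [0.1 0.2 0. ] shift [-0.4  0.1 -1.5]
-5 turn [0.1 0.2 0. ] shift [  3.4  13.  -16.2]
6 turn [0.1 0.2 0. ] shift [  5.5  20.1 -24.4]
```

Emit:
{"fn": "arm_command", "kwargs": {
  "increments": [
    [[0,0,0],[1,5,-7],0.77],
    [[0,0,0],[2,9,-12],0.77],
    [[0,0,0],[3.4,13,-16],0.77],
    [[0,0,0],[3.4,13,-16],0.77],
    [[0,0,0],[3.4,13,-16],0.77]
  ]
}}

```text
clock: 4.35
position: [506.3, 261.0, 113.4]
ee_rot: [-0.559, 0.029, 0.633, 0.534]
contact_force: [-0.4, -0.6, -0.4]
gripper_width: 20.0
```

Run:
```python
from s import *
C[1]-=.3
s=readout.read_state(); print(s['position'],s['contact_force'].round(1))
for a in (-5,6):
    p,r,t=grasp2(31,-27,a=a,c=C); print(a,end=' '); to(p,r)
im,d,P=cam('wrist'); cv2.imwrite('pics/w5.png',cv2.resize(im[200:420,180:460],None,fx=2.5,fy=2.5))
```

```text
[506.30524113 260.9984263  113.4483297 ] [-0.4 -0.6 -0.4]
-5 turn [0.1 0.2 0. ] shift [ 0.1 -0.1  0.2]
6 turn [0.1 0.2 0. ] shift [ 2.2  7.  -7.9]
```

View pics/w5.png

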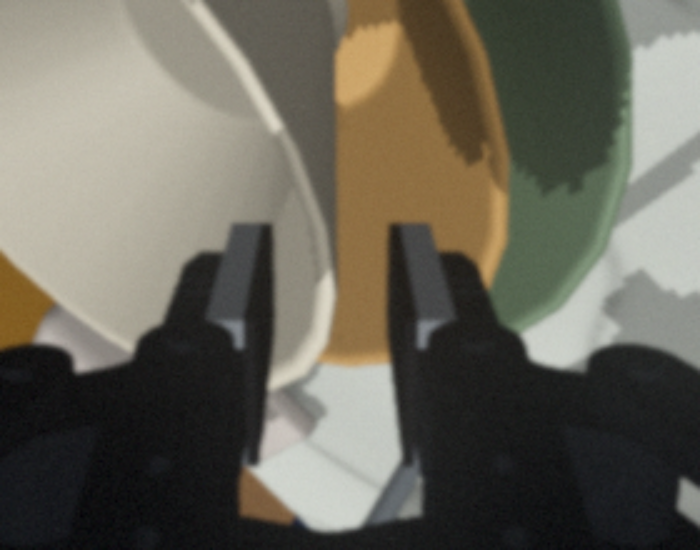

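The rim edge (crop ~(330,290)) lies midway between the pads (260 and 400), and the sand rim is clear of the outer finger. Advancing and closing.

Emit:
{"fn": "arm_command", "kwargs": {
  "increments": [
    [[0,0,0],[1,4,-4],0.77],
    [[0,0,0],[2,7.5,-8.5],0.77],
    [[0,0,0],[2,7.5,-8.5],0.77],
    [[0,0,0],[2,7.5,-8.5],0.77],
    [[0,0,0],[2,7.5,-8.5],0.85]
  ]
}}

```text
clock: 4.9
position: [508.4, 268.4, 105.2]
ee_rot: [-0.559, 0.029, 0.633, 0.534]
contact_force: [0.2, 0.3, 0.2]
gripper_width: 12.9
```

Emit:
{"fn": "arm_command", "kwargs": {
  "increments": [
    [[0,0,0],[0,0,0],0.9],
    [[0,0,0],[0,0,0],1],
    [[0,0,0],[0,0,0],1],
    [[0,0,0],[0,0,0],1],
    [[0,0,0],[0,0,0],1]
  ]
}}

```text
clock: 5.4
position: [509.2, 268.7, 106.1]
ee_rot: [-0.56, 0.028, 0.633, 0.534]
contact_force: [1.5, 1.3, 4.0]
gripper_width: 2.2
```

Run:
```python
from s import *
s=readout.read_state(); print(s['position'],s['contact_force'].round(1),s['wrist_torque'].round(2),s['gripper_width'])
p,r,t=grasp2(31,-27,a=6); to(p,r); print((-t*60).round(), (-t*90).round())
sim([(p-90*t,r),(p-90*t-100*n,r),(np.array([400,150,280]),r),(np.array([400,-150,280]),r),(np.array([431,-297,170]),r),(np.array([431,-297,100]),r)],s['joints'])
```

```text
[509.18400767 268.745334   106.06276934] [1.5 1.3 4. ] [-0.36 -0.28 -0.15] 2.22358905003935
turn [0.1 0.3 0. ] shift [-0.7 -0.4 -0.5]
[-12. -39.  44.] [-17. -58.  66.]
[491. 210. 172.] [ 0.28  0.23 -0.31 -0.91 -0.8   0.99] minm 0.52 dq 0.02 err 0.0 turn 0
[408. 155. 172.] [ 0.19  0.1  -0.48 -0.93 -0.84  1.09] minm 0.59 dq 0.02 err 0.0 turn 0
[400 150 280] [ 0.24 -0.08 -0.38 -0.77 -0.99  0.79] minm 0.6 dq 0.04 err 0.0 turn 0
[ 400 -150  280] [-0.52  0.17 -0.13 -0.72 -1.5   1.35] minm 0.7 dq 0.12 err 0.0 turn 0
[ 431 -297  170] [-0.7   0.49  0.02 -0.67 -1.48  1.58] minm 0.95 dq 0.04 err 0.0 turn 0
[ 431 -297  100] [-0.7   0.58 -0.03 -0.68 -1.37  1.67] minm 1.04 dq 0.01 err 0.0 turn 0
```

Width reads 2.2 mm, a bit under the wall thickness. Doing a gentle trial lift to see whether it holds.

Emit:
{"fn": "arm_command", "kwargs": {
  "increments": [
    [[0,0,0],[-1,-1,3],1],
    [[0,0,0],[-3,-2,6],1],
    [[0,0,0],[-5,-3,10],1],
    [[0,0,0],[-8,-6,15],1],
    [[0,0,0],[-11,-8,20],1]
  ]
}}

```text
clock: 5.9
position: [497.4, 260.2, 126.0]
ee_rot: [-0.56, 0.029, 0.633, 0.534]
contact_force: [0.2, -0.2, -2.6]
gripper_width: 1.6
```

```bash
cat > look.py <<'E'
from s import *
import sys
s=readout.read_state(); print(s['position'].round(1),s['contact_force'].round(1),s['wrist_torque'].round(2),round(s['gripper_width'],1))
im,d,P=cam('wrist'); ims,ds,Ps=cam('side')
cv2.imwrite('pics/%s.png'%sys.argv[1],np.hstack([cv2.resize(im,(400,300)),cv2.resize(ims,(400,300))]))
# cream bowl rim plane in wrist image
g=cv2.cvtColor(im,cv2.COLOR_BGR2HSV)
rr=np.linalg.norm(P-s['position'],axis=-1)
m=(g[...,1]<60)&(rr<170)&(g[...,2]>90)&(P[...,2]>s['position'][2]-90)
m&=((P-s['position'])@n>-30)
q=P[m]; print(len(q),q.min(0).round() if len(q) else '',q.max(0).round() if len(q) else '')
np.save('q.npy',q)
E
python3 look.py l1
```

```text
[497.4 260.2 126. ] [ 0.2 -0.2 -2.6] [-1.82  0.67  0.02] 1.6
38377 [439. 198.  36.] [656. 374. 212.]
```

View pics/l1.png

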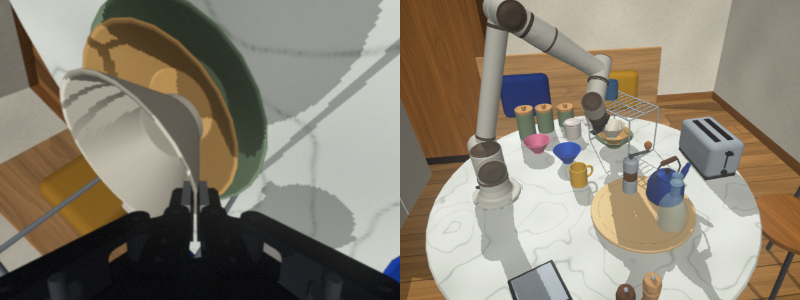

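Force is -2.6 N, so the bowl is carried (rim pinched at wrist image (195,200)). Continuing to lift along the outward slope.

Emit:
{"fn": "arm_command", "kwargs": {
  "increments": [
    [[0,0,0],[-4,-3,8],1],
    [[0,0,0],[-9,-6,16],1],
    [[0,0,0],[-15,-10,26],1],
    [[0,0,0],[-21,-14,36],1],
    [[0,0,0],[-27,-18,46],1]
  ]
}}

```text
clock: 6.5
position: [470.2, 242.1, 174.1]
ee_rot: [-0.56, 0.028, 0.632, 0.534]
contact_force: [0.2, -0.2, -2.1]
gripper_width: 1.9
```

```bash
cat > tilt.py <<'E'
from s import *
from scipy.optimize import least_squares
# fit bowl pose: inner wall cone points from wrist camera in grasp frame
def fit():
    s=readout.read_state(); im,d,P=cam('wrist'); g=cv2.cvtColor(im,cv2.COLOR_BGR2HSV)
    p0,r0,_=grasp2(31,-27,a=7.5); T=R.from_quat(s['ee_rot'])*r0.inv()
    c=T.apply(C-p0)+s['position']   # expected rim centre if bowl rigid in grip
    m=(g[...,1]<60)&(np.linalg.norm(P-c,axis=-1)<85)&np.isfinite(d)&(d>0)
    v=np.mgrid[:480,:640]; m&=~((g[...,2]<80)); q=P[m]; q=q[::max(1,len(q)//3000)]
    z=c[2]-70
    def f(x):
        rot=R.from_rotvec([x[3],x[4],0]); w=rot.inv().apply(q-[x[0],x[1],x[2]]) # bowl frame
        r=np.hypot(w[:,0],w[:,1]); h=w[:,2]
        ri=70-(70-h)*np.tan(np.radians(34))-5/np.cos(np.radians(34))
        wall=(r-ri)*np.cos(np.radians(34))
        return np.where(h>16,wall,np.minimum(np.abs(wall),np.abs(h-8)))
    o=least_squares(f,[c[0],c[1],z,0,0],loss='soft_l1',f_scale=1.5)
    print('expected base',(c-[0,0,70]).round(1),'fit base',o.x[:3].round(1),'tilt deg',np.degrees(o.x[3:]).round(1),'res',np.median(np.abs(f(o.x))).round(2),len(q))
    return s,o.x
if __name__=='__main__':
    s,x=fit(); print(s['clock'],s['position'].round(1),s['contact_force'].round(1),round(s['gripper_width'],1))
E
python3 tilt.py
```

```text
expected base [526.6 272.  110. ] fit base [525.6 262.9 105.3] tilt deg [-5.2  0.3] res 0.99 3033
6.5 [470.2 242.1 174.1] [ 0.2 -0.2 -2.1] 1.9
```

Bowl is out of the nest, with a small tilt. Bringing it out through the front.

Emit:
{"fn": "arm_command", "kwargs": {
  "increments": [
    [[0,0,0],[-12,-8,0],1],
    [[0,0,0],[-28,-18,2],1],
    [[0,0,0],[-48,-31,4],1],
    [[0,0,0],[-70,-46,6],1],
    [[0,0,0],[-92,-61,8],1]
  ]
}}

```text
clock: 7.05
position: [376.2, 180.1, 183.6]
ee_rot: [-0.561, 0.027, 0.632, 0.534]
contact_force: [0.9, -0.1, -2.0]
gripper_width: 1.7
```

Emit:
{"fn": "arm_command", "kwargs": {
  "increments": [
    [[0,0,0],[0,-15,8],1],
    [[0,0,0],[0,-35,18],1],
    [[0,0,0],[0,-60,30],1],
    [[0,0,0],[0,-90,40],1],
    [[0,0,0],[0,-120,50],1]
  ]
}}

```text
clock: 7.55
position: [375.1, 59.0, 234.1]
ee_rot: [-0.561, 0.027, 0.632, 0.534]
contact_force: [-0.8, 0.1, -2.5]
gripper_width: 1.6
```

```bash
python3 tilt.py; python3 -c "
from s import *
print(readout.read_state()['joints'].round(2))"
```

```text
expected base [431.4  89.  170.1] fit base [429.2  83.1 164.7] tilt deg [-2.8  1. ] res 0.77 3041
7.55 [375.1  59.  234.1] [-0.8  0.1 -2.5] 1.6
[-0.06 -0.02 -0.44 -0.82 -1.1   1.12]
```

Emit:
{"fn": "arm_command", "kwargs": {
  "increments": [
    [[0,0,0],[-1,-25,3],1],
    [[0,0,0],[-3,-60,6],1],
    [[0,0,0],[-5,-100,6],1],
    [[0,0,0],[-5,-145,6],1],
    [[0,0,0],[-5,-190,6],1]
  ]
}}

```text
clock: 8.1
position: [371.0, -136.4, 241.1]
ee_rot: [-0.564, 0.028, 0.63, 0.534]
contact_force: [1.8, 0.4, -2.6]
gripper_width: 2.0
```

Emit:
{"fn": "arm_command", "kwargs": {
  "increments": [
    [[0,0,0],[0,-40,0],1],
    [[0,0,0],[5,-75,-5],1],
    [[0,0,0],[15,-105,-15],1],
    [[0,0,0],[30,-135,-25],1],
    [[0,0,0],[45,-155,-35],1]
  ]
}}

```text
clock: 8.6
position: [416.2, -293.4, 205.1]
ee_rot: [-0.564, 0.029, 0.629, 0.534]
contact_force: [0.7, 0.3, -2.5]
gripper_width: 1.8
```

```bash
python3 tilt.py; python3 -c "
from s import *
print(readout.read_state()['joints'].round(2))"
```

```text
expected base [ 472.6 -263.7  141.2] fit base [ 470.3 -270.   136.3] tilt deg [-3.5  1.2] res 0.66 3091
8.6 [ 416.2 -293.4  205.1] [ 0.7  0.3 -2.5] 1.8
[-0.72  0.43  0.02 -0.67 -1.52  1.56]
```

Descending above the gap, levelling the bowl by a few degrees.

Emit:
{"fn": "arm_command", "kwargs": {
  "increments": [
    [[1,0,0],[4,0,-10],1],
    [[2,-0.5,0],[10,0,-28],1],
    [[3,-1,0],[16,0,-50],1],
    [[3,-1,0],[16,0,-70],1],
    [[3,-1,0],[16,0,-82],1]
  ]
}}

```text
clock: 9.15
position: [433.2, -294.7, 118.5]
ee_rot: [-0.554, 0.009, 0.625, 0.55]
contact_force: [-0.1, 0.4, -2.2]
gripper_width: 1.9
```

```bash
python3 tilt.py; python3 look.py p1
```

```text
expected base [ 489.7 -265.5   57. ] fit base [ 488.7 -267.5   51.2] tilt deg [-0.   0.1] res 0.71 3240
9.15 [ 433.2 -294.7  118.5] [-0.1  0.4 -2.2] 1.9
[ 432.9 -294.2  117.3] [ 0.   0.9 -4.5] [-1.95  0.82  0.01] 2.2
29987 [ 389. -334.   31.] [ 559. -194.  190.]
```

View pics/p1.png

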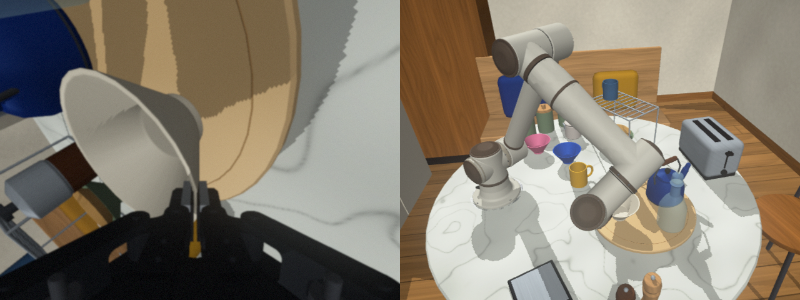

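The bowl is level over the gap at (489,-267), about 16 mm up. Lowering slowly.

Emit:
{"fn": "arm_command", "kwargs": {
  "increments": [
    [[0,0,0],[0,0,-3],1],
    [[0,0,0],[0,0,-6],1],
    [[0,0,0],[0,0,-9],1],
    [[0,0,0],[0,0,-12],1],
    [[0,0,0],[0,0,-12],1]
  ]
}}

```text
clock: 9.8
position: [433.5, -294.9, 107.8]
ee_rot: [-0.554, 0.009, 0.625, 0.55]
contact_force: [-0.7, -0.3, -2.3]
gripper_width: 1.7
```

Emit:
{"fn": "arm_command", "kwargs": {
  "increments": [
    [[0,0,0],[0,0,-1],1],
    [[0,0,0],[0,0,-2],1],
    [[0,0,0],[0,0,-3],1],
    [[0,0,0],[0,0,-3],1],
    [[0,0,0],[0,0,-3],1]
  ]
}}

```text
clock: 10.3
position: [433.5, -294.9, 104.8]
ee_rot: [-0.554, 0.009, 0.625, 0.55]
contact_force: [0.1, 1.2, -2.5]
gripper_width: 1.9
```

Emit:
{"fn": "arm_command", "kwargs": {
  "increments": [
    [[0,0,0],[0,0,-1],1],
    [[0,0,0],[0,0,-2],1],
    [[0,0,0],[0,0,-3],1],
    [[0,0,0],[0,0,-3],1],
    [[0,0,0],[0,0,-3],1]
  ]
}}

```text
clock: 10.8
position: [433.5, -294.9, 101.8]
ee_rot: [-0.554, 0.009, 0.625, 0.55]
contact_force: [-0.3, -0.2, -2.5]
gripper_width: 1.8
```

```bash
python3 tilt.py
```

```text
expected base [ 489.9 -265.7   40.2] fit base [ 489.  -267.8   34.5] tilt deg [-0.1  0.1] res 0.73 3268
10.8 [ 433.5 -294.9  101.8] [-0.3 -0.2 -2.5] 1.8
```

Not in contact yet by force; continuing in small steps.

Emit:
{"fn": "arm_command", "kwargs": {
  "increments": [
    [[0,0,0],[0,0,-0.7],1],
    [[0,0,0],[0,0,-1.4],1],
    [[0,0,0],[0,0,-2],1],
    [[0,0,0],[0,0,-2],1],
    [[0,0,0],[0,0,-2],1]
  ]
}}

```text
clock: 11.35
position: [433.5, -294.9, 99.8]
ee_rot: [-0.554, 0.009, 0.625, 0.55]
contact_force: [-0.1, -0.6, -2.2]
gripper_width: 1.9
```

Emit:
{"fn": "arm_command", "kwargs": {
  "increments": [
    [[0,0,0],[0,0,-0.7],1],
    [[0,0,0],[0,0,-1.4],1],
    [[0,0,0],[0,0,-2],1],
    [[0,0,0],[0,0,-2],1],
    [[0,0,0],[0,0,-2],1]
  ]
}}

```text
clock: 11.85
position: [433.1, -295.1, 98.9]
ee_rot: [-0.554, 0.008, 0.625, 0.549]
contact_force: [-3.2, -2.3, 6.0]
gripper_width: 1.9
```

Contact force jumped to +6 N (about 8 N load): the bowl is standing while held. Releasing.

Emit:
{"fn": "arm_command", "kwargs": {
  "increments": [
    [[0,0,0],[0,0,0],1],
    [[0,0,0],[0,0,0.5],0.9],
    [[0,0,0],[0,0,0.5],0.8],
    [[0,0,0],[0,0,0.5],0.77],
    [[0,0,0],[0,0,0.5],0.77]
  ]
}}

```text
clock: 12.35
position: [433.2, -295.0, 99.3]
ee_rot: [-0.554, 0.008, 0.625, 0.549]
contact_force: [-0.4, -0.0, -0.8]
gripper_width: 19.6
```

```bash
python3 tilt.py; python3 -c "
from s import *
print((R.from_quat(readout.read_state()['ee_rot']).as_matrix()[:,0]*-60).round(1))"
```

```text
expected base [ 489.6 -265.7   37.8] fit base [ 489.  -266.7   31.2] tilt deg [-1.7  0.4] res 0.66 3106
12.35 [ 433.2 -295.    99.3] [-0.4 -0.  -0.8] 19.6
[-13.1 -40.7  42.1]
```

Emit:
{"fn": "arm_command", "kwargs": {
  "increments": [
    [[0,0,0],[-2,-5,5],0.77],
    [[0,0,0],[-4,-12,12.5],0.77],
    [[0,0,0],[-7,-22,23],0.77],
    [[0,0,0],[-13,-41,42],0.77],
    [[0,0,0],[-20,-61,63],0.77]
  ]
}}

```text
clock: 12.9
position: [412.7, -357.2, 163.6]
ee_rot: [-0.554, 0.009, 0.626, 0.549]
contact_force: [0.6, 0.0, 0.2]
gripper_width: 19.7
```

Emit:
{"fn": "arm_command", "kwargs": {
  "increments": [
    [[0,0,0],[-10,-20,25],0.77],
    [[0,0,0],[-25,-45,55],0.77],
    [[0,0,0],[-45,-60,90],0.77],
    [[0,0,0],[-65,-70,120],0.77],
    [[0,0,0],[-80,-80,150],0.77]
  ]
}}

```text
clock: 13.4
position: [330.7, -438.5, 316.1]
ee_rot: [-0.555, 0.01, 0.625, 0.549]
contact_force: [1.6, -0.5, 0.3]
gripper_width: 19.4
```

Run:
```python
from s import *
from scipy.optimize import least_squares
s=readout.read_state(); print(s['clock'],s['position'].round(),s['contact_force'].round(1))
img=np.zeros((600,800,3),np.uint8)
for nm in ['scene','side','wrist']:
    im,d,P=cam(nm); np.save(nm+'1.npy',P); cv2.imwrite(f'pics/{nm}1.png',im)
    sat=cv2.cvtColor(im,cv2.COLOR_BGR2HSV)[...,1]
    r=np.hypot(P[...,0]-489,P[...,1]+267); m=(r<85)&(P[...,2]>98)&(P[...,2]<110)&(sat<90); q=P[m]
    if len(q)>50:
        o=least_squares(lambda v:np.hypot(*(q[:,:2]-v[:2]).T)-v[2],[489,-267,67],loss='soft_l1',f_scale=2).x
        k=np.abs(np.hypot(*(q[:,:2]-o[:2]).T)-o[2])<3
        A=np.c_[q[k][:,:2]-o[:2],np.ones(k.sum())]; z=np.linalg.lstsq(A,q[k][:,2],rcond=None)[0]
        print(nm,len(q),o.round(1),'slope deg',np.degrees(z[:2]).round(1),'z',z[2].round(1))
    if nm!='wrist':
        P0=np.load(nm+'0.npy')
        for l,c,z0,z1,rad in [('kettle',(690,-156),60,150,85),('decanter',(668,-304),60,150,65),('grinder',(563,-103),60,180,40),('nest',(565,300),15,90,110),('jar',(354,434),20,100,60),('mugY',(360,16),20,95,48),('mugB',(562,382),245,330,60)]:
            e=[]
            for Q in (P0,P):
                m=(np.hypot(Q[...,0]-c[0],Q[...,1]-c[1])<rad)&(Q[...,2]>z0)&(Q[...,2]<z1); e.append(np.median(Q[m],0)if m.any() else np.full(3,np.nan))
            print(nm,l,(e[1]-e[0]).round(1))
cv2.imwrite('pics/f.png',np.hstack([cv2.resize(cv2.imread(f'pics/{a}1.png'),(400,300)) for a in('side','wrist')]))
```

```text
13.4 [ 331. -438.  316.] [ 1.6 -0.5  0.3]
scene 160 [ 490.4 -257.4   66. ] slope deg [0.3 0.3] z 101.6
scene kettle [-0.2 -0.1 -0.2]
scene decanter [0.3 0.6 0.2]
scene grinder [ 0.2 -0.2 -0.3]
scene nest [ -8.8 -13.7  -3.8]
scene jar [ 0.3 -0.2  0.1]
scene mugY [-0.6 -0.5  0.4]
scene mugB [ 0.2 -0.2  0.1]
side 504 [ 489.8 -262.4   65.5] slope deg [-0.1 -0.7] z 102.7
side kettle [-0.1 -0.2 -0. ]
side decanter [0.2 0.2 1.1]
side grinder [-0.1 -0.   0.3]
side nest [40.  -0.2 -9.2]
side jar [nan nan nan]
side mugY [27.9 -0.7  7. ]
side mugB [33.8 44.2 27.7]
wrist 1985 [ 489.5 -263.4   65.3] slope deg [-0.5 -1.1] z 103.4
```

View pics/f.png

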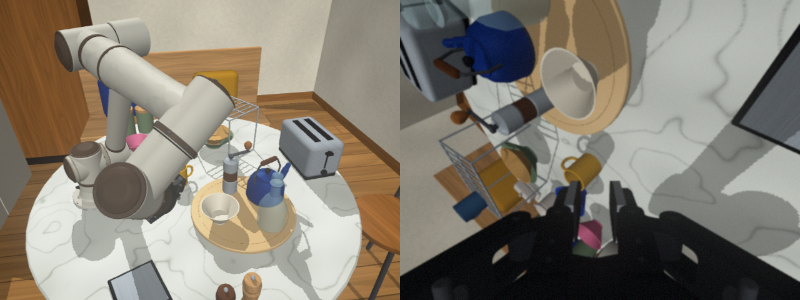

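The bowl stands level at about (490,-263), 106 mm from the disc centre and clear of everything. The nest median changed only because the small bowl's pixels are gone, so I'll check its rims and then hand in.

Run:
```python
from h import *
from scipy.optimize import least_squares
for k in '01':
    P=np.load(f'scene{k}.npy'); r=np.hypot(P[...,0]-565,P[...,1]-300)
    for nm,z,rad in (('middle',84,86),('large',64,102)):
        q=P[(abs(P[...,2]-z)<4)&(abs(r-rad)<12)]
        print(k,nm,len(q),least_squares(lambda v:np.hypot(*(q[:,:2]-v[:2]).T)-rad,[565,300],loss='soft_l1',f_scale=2).x.round(1))
print(arm.job_done())
```

```text
0 middle 403 [564.1 300.2]
0 large 503 [564.6 302.3]
1 middle 516 [564.5 302. ]
1 large 495 [564.5 302.5]
the job is handed in; nothing more can be done
None
```

The small cream bowl now stands on the lazy susan's empty space. The job was handed in at about 13.5 s of the 56 s allowed, and it reported no verdict. I pinched the bowl by its near rim with the tool leaned in from the front, lifted it out under the shelf's front edge, and lowered it. I released it only after the tool felt about 8 N of contact.

**Bowl position, last checks:**
- The bowl is at about (490, -262) mm, roughly 106 mm from the disc's centre, against the 170 mm limit.
- It is level to about 1°, with the rim 102–103 mm above the table where 104 mm was expected.
- It touches nothing else on the disc in the last picture.

**Other things:**
- The kettle, decanter and grinder moved less than 1 mm horizontally.
- The sugar jar and both mugs moved less than 1 mm in the scene camera.
- The middle and large bowls' rims moved about 2 mm or less in the scene camera.

**What failed or disagreed:**
- My first approach ran joint 5 up against its range limit. I backed off and chose another tool attitude, and no fault was reported.
- The gripper read about 2 mm on a 5 mm wall, but it held.
- The cameras differ by up to 6 mm on the bowl's final y position.
- The side camera could not confirm the nest, jar or mugs, because the arm blocked its view.

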